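# Clip the hand tamper into its bench holder

## Robot

A 7-joint arm with a two-finger parallel gripper is mounted at the origin on the work surface. World frame = base frame: x ahead of the robot, y to its left, z up, the work surface at z = 0. Lengths are in mm, angles in rad, forces in N, time in s.
With the tool pointing down it reaches from about 400 to 750 mm from the base axis. Payload 19.5 kg.
Tool frame: the origin (TCP) lies midway between the tips of the shut fingers; the grasp point (between the pads) lies 19 mm behind it (bot.hold_point_z is the distance from the TCP to the grasp point, in mm); z points along the fingers, y is the line along which they close (so a half turn about z gives the same grasp; the last joint's range is limited). The gripper opens to 85 mm and grips with 20 to 120 N. Pads are 22 mm wide; open, the fingers measure 114 mm over their backs; the gripper's body (76 mm by 85 mm) begins 54 mm behind the grasp point. The pads swing forward as they close: fully open they stand 13 mm farther back than shut.
Start: joints at [1.149, 0.707, -0.028, 1.485, 0.022, 0.951, -0.075], TCP at [213.163, -534, 231.268] pointing down, gripper open.
Joint ranges: [-2.71, 2.71], [-0.32, 2.16], [-1.57, 1.52], [0, 2.45], [-1.46, 4.6], [0, 2.02], [-2.83, 2.83]. Speed limits (rad/s): [1.89, 1.89, 2.57, 2.57, 3.01, 3.01, 3.01].

## Interface

Orientations are given as a unit quaternion [w, x, y, z].
In Python, from rig import bot gives the robot as it stands.
- The arm moves only by the shell command python3 -m jog 'ROWS' [FORCE]. ROWS is JSON, a list that holds one entry, the list of rows, each a list of 7 numbers: the shift along the tool's x, y, z in cm, then the turn, a rotation vector about the tool's x, y, z in degrees, then the closure, from 0 (fully open) to 1 (shut). A call has 1 to 12 rows; each row is the pose to reach, as a shift and turn from the pose commanded when the call began, along the tool's axes at that moment; what a row does not reach only later rows make up. A row lasts 1/12 s, in which the tool goes at most 41.7 mm and 7.16 degrees, less where a joint would pass 70% of its speed; a pose out of reach is approached as far as the arm can. A call with a gripper value outside its range is refused whole. The fingers move at their own pace and stop on an object; FORCE is the grip in N (left out, the last holds). Time passes only in rows, so rows that repeat a pose let the fingers close. It gives the time, the measured TCP pose, the force, the opening and the grip force at its end, in the units of the state.
- bot.sense(): the state, without advancing time (a new reading comes with each control period).
- bot.capture(name): name is "scene" or "top" or "wrist"; returns a dict with "pixels" (420x560x3 uint8, blue, green, red), "mtx" (3x3 intrinsics, pixels), "distortion" ([k1, k2, p1, p2, k3] as OpenCV has them; the pictures are not rectified), "world_from_camera" (4x4, takes a point from camera to world coordinates). Camera axes: x right, y down, z forward; pixel columns grow to the right and rows downward; lengths in mm; the calibration is good to about 2 mm. A picture is of the moment at which its call begins. There is no depth.
- bot.sign_off(): hands the job in; it is judged then, once.
The state is a dict: "time": time; "q": joint angles; "joint_velocities": joint speeds; "joint_torque": joint torques, N m; "tool_pos": TCP position; "orientation": TCP orientation; "contact_force": force on the tool from outside, world axes, zero at the start; "moment": the same for the moment, N m; "opening": opening from 0.0 (shut) to 1.0 (fully open); "finger_force": force on a finger pad.
Only numpy, scipy, OpenCV 4.12 (cv2) and the standard library are available. Lean on these libraries where they do the work, as an engineer would, in place of code of your own. Each camera call takes 0.05 s, during which the arm holds its last target. There are 200 camera calls.

## Task

Put the stainless hand tamper away in its holder on the bench: with the handle raised, hook its foot disc under the holder's ledge, then swing the handle down so that the bare neck of the rod pushes past the sprung jaw and sits fully home in the fork clip with the jaw closed over it. Let go of it, and leave the things standing around where they are.

Things in the scene. Friction and masses are not known exactly. Their poses are not given: they have to be found in the camera images.
- tamper: Loose hand tamper, 182 mm long, about 0.4 kg: steel rod 14 mm thick, square white handle at one end, steel foot disc at the other; at the start it lies level, foot roughly towards the robot. x runs along the rod from foot to handle, z up. Origin: on the rod axis (13 mm above the bench at the start), middle of the bare neck (x -16 to +16 mm) that goes into the clip. Centre of mass at x about +23 mm.
- tamper_foot (a point): Centre of the tamper's foot disc, at x = -87 mm on the tamper; axes as the tamper. Foot disc: 26 mm in diameter, x -82 to -92 mm. A round guard collar of 26 mm diameter sits on the rod at x -16 to -22 mm; the rod between is bare.
- tamper_grip (a point): Centre of the tamper's handle, at x = +53 mm on the tamper; axes as the tamper. Handle: 26 x 26 mm square, x +16 to +90 mm.
- holder: Holder fixed to the bench: aluminium base plate (x -118 to +68 mm, 90 mm wide, 10 mm thick), ledge bracket at the end near the robot, fork clip in the middle. Origin: on the bench below the middle of the clip; z up, x from the ledge towards where the handle goes (away from the robot). The seated tamper has its axes parallel to these, its origin at (0, 0, 55) mm, 6 mm of play along x.
- seat (a point): Where the tamper's origin lies when fully home, 55 mm above the holder's origin; axes as the holder. Grey plastic fork clip: x -10 to +10 mm, slot 16 mm wide (y -8 to +8) with its floor 48 mm above the bench; fixed prong on the -y side with a sloping lead-in up to 83 mm, sprung jaw on the +y side. The guard collar goes on the ledge side of the fork, the handle on the other.
- ledge_lip (a point): Middle of the lower edge of the ledge's lip, (-80, 0, 70) mm on the holder; axes as the holder. Ledge: 50 mm wide, underside 70 mm above the bench, from this lip to the back wall's face at x -98 mm; open below to the base plate and at the sides. A level rod cannot go in (ledge and collar block it); tilted 30 to 40 degrees, handle high, the foot goes under and the collar clears the fork.
- jaw (a joint): Angle (rad) of the clip's white sprung jaw, hinged low on the fork's +y side about the x axis. 0 = closed, nose over the slot (underside 64 mm, top of its sloping face about 83 mm above the bench); grows as the nose is pushed outward (+y). Its spring closes it. The neck pushes it to about 0.2 to pass, taking about 10 to 20 N down at the neck, less at the handle; then it snaps back over the rod.
- jar: Bystander: amber jar with a white cap, 60 mm in diameter, 75 mm tall, origin at its underside. Leave alone.
- sieve: Bystander: open steel sieve pan, 100 mm in diameter, 40 mm tall, origin at its underside. Leave alone.
- foot_ring: Bystander: white plastic ring, 90 mm in diameter, 22 mm tall, origin at its underside. Leave alone.
Things that resemble listed ones, but are neither listed nor needed, are in the scene too. Of the things that look like the tamper, the largest one is meant.

How it is judged (in metres and radians):
On the way, in this order (a step that is already met when the one before it is completed fails the run):
1. the foot disc is under the ledge while the rod is tilted, handle high, at least 8 degrees, with the jaw still closed (x of tamper_foot in the frame of holder between -0.096 and -0.078 m and y of tamper_foot in the frame of holder between -0.02 and 0.02 m and z of tamper_foot in the frame of holder between 0.03 and 0.063 m and angle between tamper's own x axis and vertical below 1.43 rad and value of joint jaw below 0.05 rad), for 0.05 s.
2. the rod pushes the jaw open while the foot disc stays under the ledge (x of tamper_foot in the frame of holder between -0.096 and -0.078 m and y of tamper_foot in the frame of holder between -0.02 and 0.02 m and z of tamper_foot in the frame of holder between 0.03 and 0.063 m and value of joint jaw above 0.1 rad and contact force between tamper and holder above 0.3 N), for 0.02 s.
At the end, for the whole second after the job is handed in: The tamper's neck lies in the fork clip: its origin within 4 mm in height, 5 mm sideways and 9 mm along the rod of the seat, the rod within 0.08 rad of the holder's x axis, the foot disc under the ledge, the jaw closed (below 0.05 rad), the tamper at rest (z of tamper in the frame of holder between 0.051 and 0.059 m and y of tamper in the frame of holder between -0.005 and 0.005 m and x of tamper in the frame of holder between -0.009 and 0.009 m and x of tamper_foot in the frame of holder between -0.096 and -0.078 m and y of tamper_foot in the frame of holder between -0.02 and 0.02 m and z of tamper_foot in the frame of holder between 0.03 and 0.063 m and angle between the x axis of tamper and the x axis of holder, either way round below 0.08 rad and value of joint jaw below 0.05 rad and linear speed of tamper below 0.02 m/s); the robot touches nothing.
It fails at once if the jar is moved more than 30 mm (distance of jar from where it was at the start of the episode above 0.03 m).
It fails at once if the sieve pan is moved more than 30 mm (distance of sieve from where it was at the start of the episode above 0.03 m).
It fails at once if the white ring is moved more than 30 mm (distance of foot_ring from where it was at the start of the episode above 0.03 m).
It also fails if it takes over 48 s, if anything falls off the work surface, if the arm or the gripper's body presses on something with over 40 N, if the wrist force passes 120 N, or if a joint passes its speed limit or range.

## Working session

There is one attempt and no reset: what is moved stays moved. The work goes in short steps, Python scripts to look and compute and a shell command to move; the robot and the scene stay as the last step left them, time stands still between calls to the robot, and variables do not carry over. Pictures are saved under pics/ and viewed, at most 11 in all, crops included, and the job is handed in when it is done.

```bash
ls; mkdir -p pics
python3 - <<'E'
from rig import bot
import cv2,numpy as np
s=bot.sense();print({k:np.round(v,3).tolist() for k,v in s.items()},bot.hold_point_z)
for n in("scene","top"):
    c=bot.capture(n);cv2.imwrite(f"pics/{n}0.png",cv2.resize(c["pixels"],(800,600),interpolation=cv2.INTER_CUBIC))
    print(n,np.round(c["mtx"],1).tolist(),np.round(c["distortion"],3),np.round(c["world_from_camera"],3).tolist())
E
```

```text
pics
{'time': 0.0, 'q': [1.149, 0.707, -0.028, 1.485, 0.022, 0.951, -0.075], 'joint_velocities': [-0.0, 0.001, 0.001, 0.0, 0.001, -0.001, -0.0], 'joint_torque': [-0.001, -88.321, 1.234, -23.616, 0.017, 0.006, 0.0], 'tool_pos': [213.086, -533.767, 230.842], 'orientation': [-0.001, 0.982, 0.189, -0.0], 'contact_force': [-0.659, 0.048, 0.502], 'moment': [0.041, -0.004, -0.032], 'finger_force': 0.0, 'opening': 0.998} 18.700000000000003
scene [[461.6, 0.0, 278.0], [0.0, 461.6, 203.2], [0.0, 0.0, 1.0]] [-0.096  0.     0.     0.     0.   ] [[-0.767, 0.401, -0.5, 1197.602], [0.641, 0.466, -0.609, 706.492], [-0.011, -0.788, -0.615, 774.365], [0.0, 0.0, 0.0, 1.0]]
top [[397.0, 0.0, 278.2], [0.0, 397.0, 205.3], [0.0, 0.0, 1.0]] [-0.009  0.     0.     0.     0.   ] [[-0.01, -0.997, 0.082, 537.543], [-1.0, 0.008, -0.024, 21.775], [0.023, -0.082, -0.996, 1000.896], [0.0, 0.0, 0.0, 1.0]]
```

View pics/scene0.png

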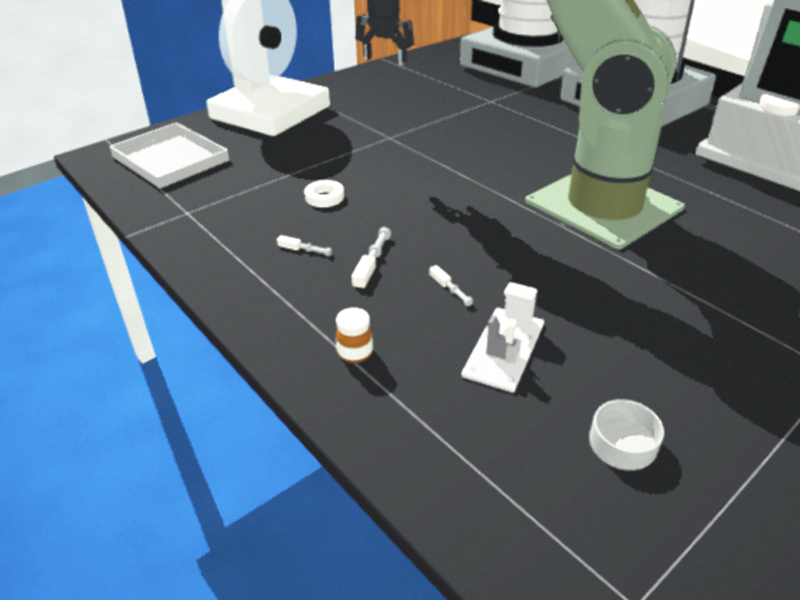

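View pics/top0.png

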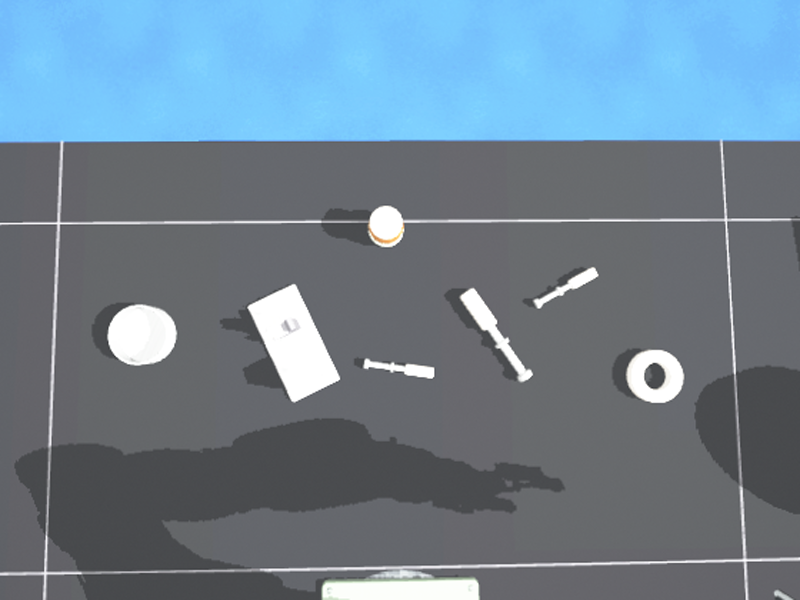

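The scene view shows the large tamper at about (372,258) and the holder at (505,345). In the top view the tamper runs from its handle end at (470,293) to its foot at (526,377), and the holder's base plate has corners near (250,307), (296,285), (339,379) and (293,402). I'll enlarge both, with the bright range stretched.

```bash
cat > h.py <<'E'
import cv2,numpy as np
from rig import bot
def ray(c,uv):
    p=cv2.undistortPoints(np.array([[uv]],float),c["mtx"],c["distortion"])[0,0]
    T=c["world_from_camera"];return T[:3,3],T[:3,:3]@np.array([p[0],p[1],1])
def at(c,uv,z):
    o,d=ray(c,uv);return o+d*(z-o[2])/d[2]
def proj(c,P):
    T=np.linalg.inv(c["world_from_camera"]);q,_=cv2.projectPoints(np.array(P,float).reshape(-1,3),cv2.Rodrigues(T[:3,:3])[0],T[:3,3],c["mtx"],c["distortion"]);return q[:,0]
def crop(c,u0,v0,w,h,k,name,gamma=2.2):
    im=c["pixels"][v0:v0+h,u0:u0+w];im=(255*(im/255.)**gamma).astype(np.uint8)
    im=cv2.resize(im,None,fx=k,fy=k,interpolation=cv2.INTER_CUBIC);cv2.imwrite(f"pics/{name}.png",im)
E
python3 - <<'E'
from h import *
c=bot.capture("top");np.save("top.npy",c,allow_pickle=True)
crop(c,165,190,80,100,6,"a");crop(c,310,190,75,85,6,"b")
a=cv2.imread("pics/a.png");b=cv2.imread("pics/b.png");o=np.zeros((600,800,3),np.uint8)
a=cv2.resize(a,(400,500));b=cv2.resize(b,(375,425));o[:500,:400]=a;o[:425,410:785]=b
cv2.imwrite("pics/ab.png",o)
c=bot.capture("scene");crop(c,300,180,110,110,5,"hs")
E
```

```text
(no output)
```

View pics/ab.png

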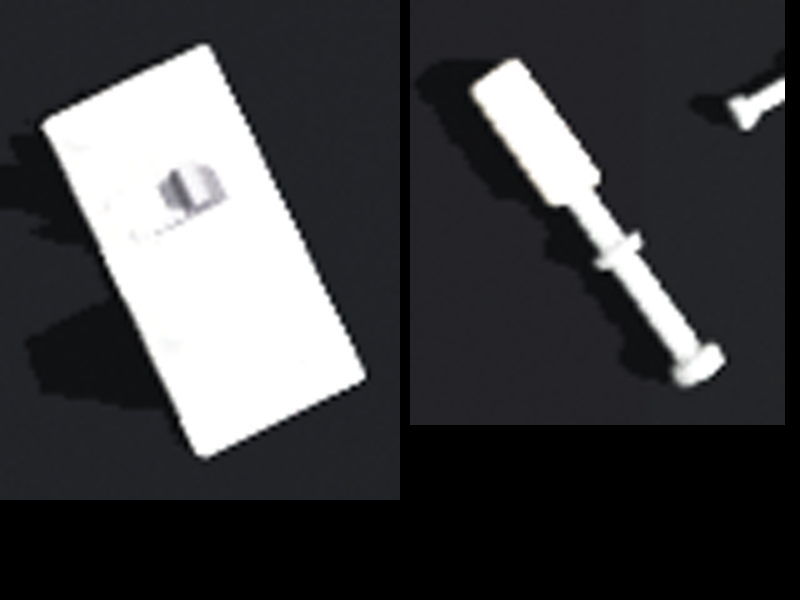

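The crop is 5x. The holder plate's corners are at (43,123), (208,43), (366,377) and (203,458), with the clip's grey prong at about (192,188). The tamper's handle corners are at (472,90), (517,58), (600,180) and (555,205), its collar is at (620,250) and its foot at (700,366).

Run:
```python
from h import *
c=np.load("top.npy",allow_pickle=True).item()
g=c["pixels"].min(2)
def seg(u0,u1,v0,v1):
    m=np.zeros_like(g);m[v0:v1,u0:u1]=(g[v0:v1,u0:u1]>150);
    n,l,st,_=cv2.connectedComponentsWithStats(m);k=1+st[1:,4].argmax();return (l==k).astype(np.uint8)
m=seg(165,245,190,290);cn=cv2.findContours(m,0,2)[0][0]
print("rect",cv2.minAreaRect(cn))
H=[at(c,(165+u/5,190+v/5),10) for u,v in [(43,123),(208,43),(366,377),(203,458)]]
H=np.array(H);print(H.round(1));L=[np.linalg.norm(H[i]-H[(i+1)%4]) for i in range(4)];print("sides",np.round(L,1))
ax=(H[0]+H[1]-H[2]-H[3])/2;y=np.arctan2(ax[1],ax[0]);print("holder yaw",y)
e=np.array([np.cos(y),np.sin(y),0]);ctr=H.mean(0);print("holder origin",(ctr+25*e).round(1))
T=lambda u,v,z:at(c,(310+(u-410)/5,190+v/5),z)
a=(T(472,90,26)+T(517,58,26))/2;b=(T(555,205,26)+T(600,180,26))/2
f=T(700,366,13);col=T(620,250,13)
print("handle end",a.round(1),"handle inner",b.round(1),"foot",f.round(1),"collar",col.round(1))
d=a-f;y2=np.arctan2(d[1],d[0]);print("yaw",y2,"len",np.linalg.norm(d[:2]),np.linalg.norm((b-f)[:2]),np.linalg.norm((col-f)[:2]))
m=seg(310,385,190,275);v,u=np.nonzero(m);P=np.array([at(c,(x,yy),15) for x,yy in zip(u,v)])
vx=cv2.fitLine(P[:,:2].astype(np.float32),2,0,.01,.01).ravel();print("fitline yaw",np.arctan(vx[1]/vx[0]),vx[2:])
# scene check
c2=bot.capture("scene");print("scene proj handleC,foot,holder0,seat",(proj(c2,[(a+b)/2,f,ctr+25*e-[0,0,10],ctr+25*e+[0,0,45]])/.7).round(0).tolist())
```

```text
rect ((205.16404724121094, 239.79074096679688), (75.20050048828125, 37.67159652709961), 64.65382385253906)
[[597.8 258.5  10. ]
 [637.2 176.9  10. ]
 [470.8  98.3  10. ]
 [432.3 178.4  10. ]]
sides [ 90.6 184.   88.9 183.9]
holder yaw 0.4457940443625851
holder origin [557.1 188.8  10. ]
handle end [ 617.9 -122.    26. ] handle inner [ 559.  -161.9   26. ] foot [ 472.7 -223.4   13. ] collar [ 530.5 -184.9   13. ]
yaw 0.6095957428708817 len 177.12810006867932 106.02076576775815 69.44409650557046
fitline yaw 0.5977469 [ 554.0684  -166.64867]
scene proj handleC,foot,holder0,seat [[362.0, 264.0], [383.0, 232.0], [497.0, 356.0], [500.0, 332.0]]
```

View pics/hs.png

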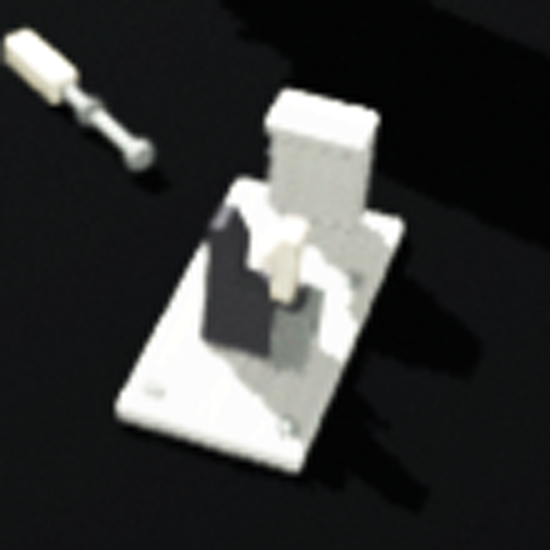

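Sizes agree with the given ones (plate 90 x 184, foot to handle end 177, foot to collar 69). The holder crop shows the grey prong on the left (-y) at about (240,280), the white jaw at (288,265) and the ledge bracket at (322,150). Next I'll write a pose-to-row helper and hover over the handle.

```bash
cat >> h.py <<'E'
from scipy.spatial.transform import Rotation as R
def pose():
    s=bot.sense();q=s["orientation"];return np.array(s["tool_pos"]),R.from_quat([q[1],q[2],q[3],q[0]]),s
def tool(yaw,pitch):
    u=np.array([np.cos(pitch)*np.cos(yaw),np.cos(pitch)*np.sin(yaw),np.sin(pitch)])
    y=-np.array([-np.sin(yaw),np.cos(yaw),0]);return R.from_matrix(np.c_[u,y,np.cross(u,y)])
def delta(p,r,p0,r0):
    return np.r_[r0.inv().apply(np.array(p)-p0)/10,np.degrees((r0.inv()*r).as_rotvec())].round(2).tolist()
E
python3 - <<'E'
from h import *
p,r,s=pose()
print(delta([587.6,-143.3,110],tool(.606,0),p,r))
E
```

```text
[49.26, -22.39, 12.12, -0.03, -0.0, -12.96]
```

```bash
python3 -m jog '[[[24.6,-11.2,0,0,0,-6.5,0],[24.6,-11.2,0,0,0,-6.5,0],[24.6,-11.2,0,0,0,-6.5,0],[24.6,-11.2,0,0,0,-6.5,0],[24.6,-11.2,2,0,0,-6.5,0],[24.6,-11.2,2,0,0,-6.5,0],[24.6,-11.2,2,0,0,-6.5,0],[49.26,-22.39,8,0,0,-12.96,0],[49.26,-22.39,12.12,0,0,-12.96,0],[49.26,-22.39,12.12,0,0,-12.96,0],[49.26,-22.39,12.12,0,0,-12.96,0],[49.26,-22.39,12.12,0,0,-12.96,0]]]' 100
```

```text
time: 1.25
tool_pos: [536.5, -196.2, 139.6]
orientation: [0.0, 0.954, 0.298, 0.0]
contact_force: [0.2, -0.5, 0.5]
opening: 1.003
finger_force: 0.0
```

```bash
python3 -m jog '[[[0,0,0,0,0,0,0],[0,0,0,0,0,0,0]]]'
python3 - <<'E'
from h import *
p,r,s=pose()
print(delta([587.6,-143.3,110],tool(.606,0),p,r))
E
```

```text
time: 1.42
tool_pos: [536.1, -195.7, 139.2]
orientation: [-0.001, 0.954, 0.3, -0.0]
contact_force: [-1.0, -1.0, -0.0]
opening: 1.001
finger_force: 0.0
[7.22, -1.35, 2.92, -0.1, 0.03, 0.2]
```

```bash
python3 -m jog '[[[3.6,-0.7,1.5,0,0,0.2,0],[7.2,-1.35,2.9,0,0,0.2,0],[7.2,-1.35,2.9,0,0,0.2,0],[7.2,-1.35,2.9,0,0,0.2,0]]]'
python3 - <<'E'
from h import *
c=bot.capture("wrist");np.save("w1.npy",c,allow_pickle=True)
cv2.imwrite("pics/w1.png",(255*(c["pixels"]/255.)**1.8).astype(np.uint8))
p,r,s=pose();print(p)
e=np.array([np.cos(.606),np.sin(.606),0]);O=np.array([544,-173.5,0])
print(proj(c,[O-87*e+[0,0,13],O+90*e+[0,0,26],O+16*e+[0,0,26],O-19*e+[0,0,13]]).round(0).tolist())
E
```

```text
time: 1.75
tool_pos: [587.1, -145.0, 110.7]
orientation: [-0.0, 0.955, 0.297, -0.0]
contact_force: [-0.4, -1.0, 0.2]
opening: 0.999
finger_force: 0.0
[ 586.55332664 -146.46722458  111.31652176]
[[284.0, 354.0], [284.0, 172.0], [284.0, 261.0], [284.0, 291.0]]
```

View pics/w1.png

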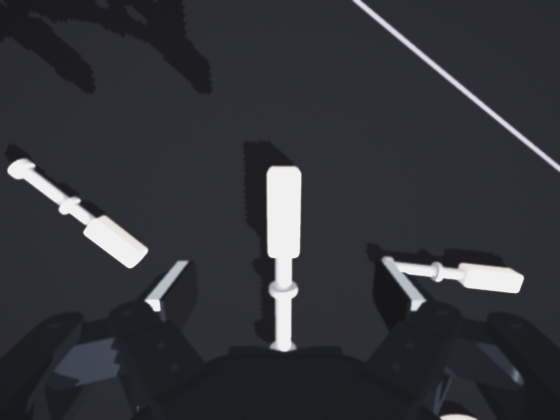

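The wrist view shows the handle from (284,167) to (284,257) and the collar at (284,291), centred between the fingers at (165,290) and (405,285). This matches the projection, so I'll descend.

Run:
```python
from h import *
for i in range(3):
    bot.capture("wrist");p,r,s=pose();print(p.round(2),delta([589,-142.5,4],tool(.606,0),p,r))
```

```text
[ 586.37 -147.09  111.65] [0.48, -0.24, 10.77, 0.03, 0.03, -0.28]
[ 586.39 -147.28  111.87] [0.49, -0.25, 10.79, 0.04, 0.02, -0.3]
[ 586.44 -147.22  111.91] [0.48, -0.25, 10.79, 0.04, 0.0, -0.31]
```

```bash
python3 -m jog '[[[0.5,-0.2,4,0,0,-0.3,0],[0.5,-0.2,8,0,0,-0.3,0],[0.5,-0.2,9.8,0,0,-0.3,0],[0.5,-0.2,10.5,0,0,-0.3,0],[0.5,-0.2,10.7,0,0,-0.3,0],[0.5,-0.2,10.7,0,0,-0.3,0],[0.5,-0.2,10.7,0,0,-0.3,0]]]'; python3 -m jog '[[[0,0,0,0,0,0,0.4],[0,0,0,0,0,0,0.8],[0,0,0,0,0,0,0.9],[0,0,0,0,0,0,0.9],[0,0,0,0,0,0,0.9],[0,0,0,0,0,0,0.9],[0,0,0,0,0,0,0.9],[0,0,0,0,0,0,0.9],[0,0,0,0,0,0,0.9],[0,0,0,0,0,0,0.9]]]' 100
```

```text
time: 2.53
tool_pos: [590.6, -141.8, 6.0]
orientation: [0.001, 0.954, 0.299, 0.001]
contact_force: [-0.5, 0.6, 0.4]
opening: 0.995
finger_force: 0.0
time: 3.37
tool_pos: [590.1, -141.2, 4.9]
orientation: [0.0, 0.954, 0.299, 0.0]
contact_force: [-2.4, 0.4, 10.5]
opening: 0.28
finger_force: 99.8
```

Gripped: the opening fits a 26 mm handle. Now lift.

```bash
python3 -m jog '[[[0,0,-3,0,0,0,0.9],[0,0,-7,0,0,0,0.9],[0,0,-11,0,0,0,0.9],[0,0,-15,0,0,0,0.9],[0,0,-18,0,0,0,0.9],[0,0,-21,0,0,0,0.9],[0,0,-23,0,0,0,0.9],[0,0,-23,0,0,0,0.9],[0,0,-23,0,0,0,0.9],[0,0,-23,0,0,0,0.9]]]'
python3 - <<'E'
from h import *
for i in range(2):bot.capture("wrist")
p,r,s=pose();print(p.round(1))
print(delta([640,225,250],tool(.446,np.radians(40)),p,r), r.inv().apply([0,0,1]))
print(delta([615,40,250],tool(.526,np.radians(20)),p,r))
E
```

```text
time: 4.2
tool_pos: [589.4, -141.1, 233.1]
orientation: [-0.001, 0.954, 0.299, -0.001]
contact_force: [0.0, -0.2, -3.3]
opening: 0.283
finger_force: 99.7
[ 589.4 -141.1  232.9]
[25.05, -27.17, -1.7, -3.32, 40.0, 8.86] [-0.00147567 -0.00171931 -0.99999743]
[12.44, -13.41, -1.7, -0.91, 20.08, 4.62]
```

```bash
python3 -m jog '[[[3,-3,-2,-0.2,4,1,0.9],[6,-6,-2,-0.3,8,2,0.9],[9,-9,-2,-0.5,12,3,0.9],[12,-12,-1.7,-0.8,16,4,0.9],[14.5,-15,-1.7,-1,20,4.6,0.9],[17,-18,-1.7,-1.5,25,6,0.9],[19.5,-21,-1.7,-2,30,7,0.9],[22,-24,-1.7,-2.7,35,8,0.9],[24,-26,-1.7,-3.1,38,8.6,0.9],[25,-27.2,-1.7,-3.3,40,8.9,0.9],[25,-27.2,-1.7,-3.3,40,8.9,0.9],[25,-27.2,-1.7,-3.3,40,8.9,0.9]]]'; python3 -m jog '[[[0,0,0,0,0,0,0.9],[0,0,0,0,0,0,0.9],[0,0,0,0,0,0,0.9]]]'
python3 - <<'E'
from h import *
p,r,s=pose();print(p.round(1),r.as_matrix().round(3).tolist())
o=[]
for n in("top","scene"):
    c=bot.capture(n);np.save(n+"2.npy",c,allow_pickle=True)
    e=r.as_matrix();u,nn=e[:,0],-e[:,2];O=p-55*u+9*nn
    q=proj(c,[O-87*u,O+90*u+13*nn,O]);print(n,q.round(1).tolist())
    u0,v0=[int(x) for x in q.mean(0)-[45,70]];print("crop org",u0,v0)
    crop(c,u0,v0,90,130,4.4,n+"2",1.8);o.append(cv2.resize(cv2.imread(f"pics/{n}2.png"),(396,572)))
cv2.imwrite("pics/two2.png",np.hstack(o))
E
```

```text
time: 5.3
tool_pos: [647.1, 227.7, 261.0]
orientation: [-0.075, 0.92, 0.21, 0.323]
contact_force: [0.3, -0.8, -3.7]
opening: 0.283
finger_force: 99.9
time: 5.55
tool_pos: [647.7, 226.1, 261.7]
orientation: [-0.075, 0.92, 0.209, 0.324]
contact_force: [-0.6, -0.3, -3.6]
opening: 0.279
finger_force: 99.9
[647.7 226.1 261.7] [[0.703, 0.432, 0.564], [0.336, -0.902, 0.272], [0.627, -0.002, -0.779]]
top [[193.9, 236.2], [149.9, 169.9], [173.6, 204.4]]
crop org 127 133
scene [[354.7, 184.4], [339.7, 168.5], [347.2, 180.3]]
crop org 302 107
```

View pics/two2.png

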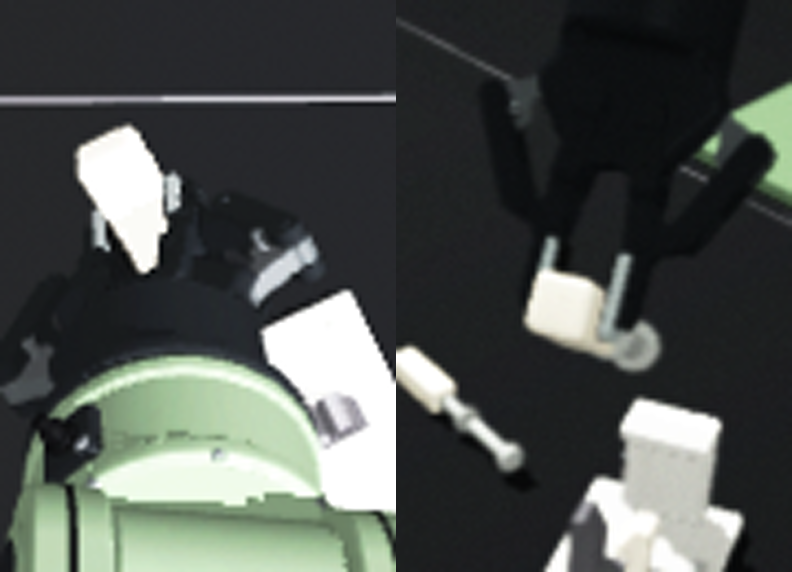

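Left (top view): the handle is held at about (130,190). Right (scene view): handle at (565,305), foot disc at about (638,345), ledge top at (672,425). The foot is within 2-3 px of where I predicted it. Next I'll cross-check the holder from the scene camera and plan the insertion.

Run:
```python
from h import *
c=np.load("scene2.npy",allow_pickle=True).item()
H=np.array([at(c,(300+u/5,180+v/5),10) for u,v in [(298,460),(118,400),(240,180),(403,218)]])
print(H.round(1).tolist(),[round(np.linalg.norm(H[i]-H[(i+1)%4]),1) for i in range(4)])
ax=(H[0]+H[1]-H[2]-H[3])/2;y=np.arctan2(ax[1],ax[0]);e=np.array([np.cos(y),np.sin(y),0]);print(y,(H.mean(0)+25*e).round(1))
# top check of seg rect
u=np.array([.703,.336,.627]);f=at(c,(357,185.4),261.7-142*.627+9*.779);print("foot scene",f.round(1),"expected",(np.array([647.7,226.1,261.7])-142*u-9*np.array([.564,.272,-.779])).round(1))
def tcp(F,deg,g=55,d=9,O=np.array([557.1,188.8,0]),yaw=.446):
    t=np.radians(deg);x=F[0]+(87+g)*np.cos(t)+d*np.sin(t);z=F[1]+(87+g)*np.sin(t)-d*np.cos(t)
    return O+[x*np.cos(yaw),x*np.sin(yaw),z],tool(yaw,t)
p,r,s=pose()
for F,a in [((-13,103),40),((-82,45),40)]:
    P,Q=tcp(F,a);print(F,P.round(1),delta(P,Q,p,r))
```

```text
[[598.8, 264.0, 10.0], [633.8, 183.2, 10.0], [473.4, 109.4, 10.0], [432.5, 184.8, 10.0]] [np.float64(88.0), np.float64(176.6), np.float64(85.8), np.float64(184.2)]
0.4382066542822727 [557.3 196.   10. ]
foot scene [541.8 182.  179.7] expected [542.8 175.9 179.7]
(-13, 103) [648.7 232.6 187.4] [-4.39, -0.53, 6.04, -0.12, 1.17, -0.01]
(-82, 45) [586.5 202.8 129.4] [-13.4, -0.53, 6.23, -0.12, 1.17, -0.01]
```

Both the holder and the foot appear shifted by about +6 mm in y in the scene camera. That is a shared camera offset, so their relative position agrees to about 1 mm. Going to pre-insert.

```bash
python3 -m jog '[[[-1,-0.1,1.5,0,0.3,0,0.9],[-2.2,-0.3,3,0,0.6,0,0.9],[-3.3,-0.5,4.5,0,0.9,0,0.9],[-4.4,-0.5,6,-0.1,1.2,0,0.9],[-4.4,-0.5,6,-0.1,1.2,0,0.9],[-4.4,-0.5,6,-0.1,1.2,0,0.9],[-4.4,-0.5,6,-0.1,1.2,0,0.9],[-4.4,-0.5,6,-0.1,1.2,0,0.9]]]'
cat >> h.py <<'E'
def tcp(F,deg,g=55,d=9,O=np.array([557.1,188.8,0]),yaw=.446):
    t=np.radians(deg);x=F[0]+(87+g)*np.cos(t)+d*np.sin(t);z=F[1]+(87+g)*np.sin(t)-d*np.cos(t)
    return O+[x*np.cos(yaw),x*np.sin(yaw),z],tool(yaw,t)
def show(p,r,g=55,d=9,O=np.array([557.1,188.8,0]),yaw=.446):
    M=r.as_matrix();o=p-g*M[:,0]-d*M[:,2];A=R.from_euler('z',-yaw)
    print("foot",A.apply(o-87*M[:,0]-O).round(1),"org",A.apply(o-O).round(1),"pitch",np.degrees(np.arcsin(M[2,0])).round(2),"yaw",(np.arctan2(M[1,0],M[0,0])-yaw).round(3))
E
python3 - <<'E'
from h import *
bot.capture("wrist");p,r,s=pose();show(p,r)
P,Q=tcp((-82,45),40);print(delta(P,Q,p,r))
c=bot.capture("wrist");np.save("w3.npy",c,allow_pickle=True);cv2.imwrite("pics/w3.png",(255*(c["pixels"]/255.)**1.8).astype(np.uint8))
E
```

```text
time: 6.32
tool_pos: [671.6, 237.3, 212.8]
orientation: [-0.073, 0.924, 0.213, 0.308]
contact_force: [-0.2, 0.3, -3.0]
opening: 0.283
finger_force: 99.9
foot [  5.3  -5.6 134.9] org [ 74.9  -5.7 187.1] pitch 36.87 yaw -0.002
[-12.35, -0.54, 1.18, -0.51, 3.13, -0.09]
```

View pics/w3.png

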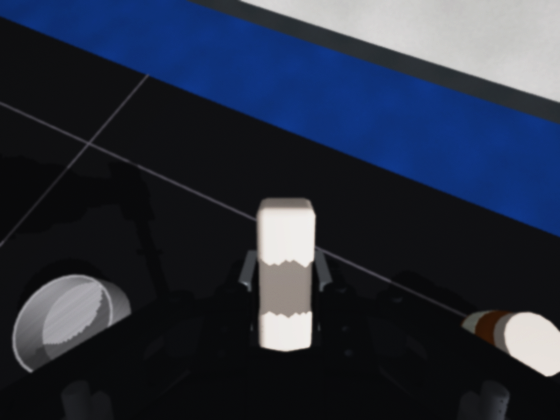

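The wrist view shows only the handle (260-315, 200-350), with the neck hidden behind the gripper. The arm stopped short of the pose, so I'll check the joints.

Run:
```python
from h import *
p,r,s=pose();print(np.round(s["q"],3),np.round(s["joint_velocities"],3),p.round(1));show(p,r)
```

```text
[-3.070e-01  7.510e-01 -9.300e-02  1.752e+00 -1.454e+00  1.000e-03
 -2.500e-02] [-0.    -0.002 -0.001  0.    -0.007  0.001 -0.006] [671.6 237.4 212.9]
foot [  5.3  -5.2 134.9] org [ 74.9  -5.5 187.1] pitch 36.87 yaw -0.004
```

Joint 6 is at 0 and joint 5 is near its limit, so the arm cannot pitch the tool 40° outward at this place. The fix is to put the tamper back where it lay and regrasp it with the tool leaning about 18° the other way. The tool then only needs about 20° when the rod is at 38-40°.

Run:
```python
from h import *
p,r,s=pose()
print(delta([640,180,240],tool(.48,np.radians(15)),p,r));print(delta([589.5,-141,200],tool(.606,0),p,r))
```

```text
[-2.63, 3.77, -5.4, 0.31, -21.88, -1.83]
[-19.67, 30.53, -13.48, 2.39, -36.83, -8.84]
```

```bash
python3 -m jog '[[[-0.6,0.9,-1.4,0.1,-5.5,-0.4,0.9],[-1.3,1.9,-2.7,0.1,-11,-0.9,0.9],[-2,2.8,-4,0.2,-16.5,-1.4,0.9],[-2.6,3.8,-5.4,0.3,-21.9,-1.8,0.9],[-5.5,7,-7,0.6,-24,-2.5,0.9],[-8,10,-8.5,0.9,-27,-4,0.9],[-10,13,-9.5,1.2,-29,-5,0.9],[-12,17,-10,1.5,-31,-6,0.9],[-14,21,-11,1.8,-33,-7,0.9],[-16,24.5,-12,2.1,-35,-8,0.9],[-18,27.5,-13,2.3,-36.8,-8.8,0.9],[-19.7,30.5,-13.5,2.4,-36.8,-8.8,0.9]]]';python3 -m jog '[[[0,0,0,0,0,0,0.9],[0,0,0,0,0,0,0.9],[0,0,0,0,0,0,0.9]]]'
python3 - <<'E'
from h import *
p,r,s=pose();print(np.round(s["q"],3));print(delta([590.1,-141.2,6.5],tool(.606,0),p,r))
E
```

```text
time: 7.42
tool_pos: [591.8, -123.2, 203.2]
orientation: [0.001, 0.954, 0.299, -0.0]
contact_force: [1.2, -0.4, -2.9]
opening: 0.283
finger_force: 99.9
time: 7.67
tool_pos: [592.0, -121.7, 203.4]
orientation: [0.0, 0.954, 0.298, 0.001]
contact_force: [0.6, 1.0, -2.5]
opening: 0.281
finger_force: 99.8
[-0.147  0.877  0.678  1.422 -0.59   1.049 -0.315]
[-1.28, 1.48, 19.69, 0.06, -0.06, -0.01]
```

```bash
python3 -m jog '[[[-1.2,1.5,4,0,0,0,0.9],[-1.2,1.5,8,0,0,0,0.9],[-1.2,1.5,12,0,0,0,0.9],[-1.2,1.5,15,0,0,0,0.9],[-1.2,1.5,17.5,0,0,0,0.9],[-1.2,1.5,18.8,0,0,0,0.9],[-1.2,1.5,19.4,0,0,0,0.9],[-1.2,1.5,19.6,0,0,0,0.9],[-1.2,1.5,19.6,0,0,0,0.9]]]';python3 -m jog '[[[0,0,0,0,0,0,0.6],[0,0,0,0,0,0,0.3],[0,0,0,0,0,0,0],[0,0,0,0,0,0,0],[0,0,0,0,0,0,0],[0,0,0,0,0,0,0]]]'
python3 - <<'E'
from h import *
p,r,s=pose();print(np.round(s["q"],3));show(p,r)
print(p+0, delta(p+[0,0,60],tool(.606,0),p,r))
M=tool(.606,0).as_matrix();
P=np.array([590.1,-141.2,0])-13*M[:,0];
for z in(75,10): print(delta([P[0],P[1],z],tool(.606,np.radians(-18)),p,r))
E
```

```text
time: 8.42
tool_pos: [591.4, -141.2, 8.4]
orientation: [0.001, 0.954, 0.299, 0.001]
contact_force: [0.0, -0.1, -2.7]
opening: 0.281
finger_force: 99.8
time: 8.92
tool_pos: [590.9, -141.4, 7.7]
orientation: [0.001, 0.954, 0.299, 0.001]
contact_force: [0.1, -0.5, 0.9]
opening: 0.996
finger_force: 0.0
[-0.045  1.132  0.497  1.539 -0.766  0.671 -0.136]
foot [-252.1 -335.3   16.6] org [-166.2 -321.3   16.6] pitch 0.04 yaw 0.162
[ 590.86864033 -141.35409084    7.67539976] [0.0, 0.01, -6.0, 0.09, -0.04, 0.12]
[-1.35, -0.05, -6.73, 0.11, -18.04, 0.11]
[-1.35, -0.06, -0.23, 0.11, -18.04, 0.11]
```

```bash
python3 -m jog '[[[0,0,-3,0,0,0,0],[-0.3,0,-5.5,0,-6,0,0],[-0.7,0,-6.7,0,-12,0,0],[-1.35,-0.05,-6.7,0.1,-18,0.1,0],[-1.35,-0.05,-6,0.1,-18,0.1,0],[-1.35,-0.05,-3.5,0.1,-18,0.1,0],[-1.35,-0.05,-1.2,0.1,-18,0.1,0],[-1.35,-0.05,-0.2,0.1,-18,0.1,0],[-1.35,-0.05,0.1,0.1,-18,0.1,0],[-1.35,-0.05,0.1,0.1,-18,0.1,0],[-1.35,-0.05,0.1,0.1,-18,0.1,0],[-1.35,-0.05,0.1,0.1,-18,0.1,0]]]'
python3 - <<'E'
from h import *
p,r,s=pose();print(np.round(s["q"],3),p);M=tool(.606,0).as_matrix();P=np.array([590.1,-141.2,0])-13*M[:,0]
print(delta([P[0],P[1],7],tool(.606,np.radians(-18)),p,r))
E
```

```text
time: 9.92
tool_pos: [579.9, -148.9, 7.6]
orientation: [0.047, 0.943, 0.295, -0.148]
contact_force: [0.2, 0.1, 0.3]
opening: 1.0
finger_force: 0.0
[-0.18   1.274  0.721  1.296 -0.561  1.01  -0.421] [ 579.92443474 -148.89824295    7.63565456]
[-0.0, -0.05, 0.07, 0.06, -0.11, -0.02]
```

```bash
python3 -m jog '[[[0,-0.05,0,0,0,0,0.4],[0,-0.05,0,0,0,0,0.8],[0,-0.05,0,0,0,0,0.9],[0,-0.05,0,0,0,0,0.9],[0,-0.05,0,0,0,0,0.9],[0,-0.05,0,0,0,0,0.9],[0,-0.05,0,0,0,0,0.9],[0,-0.05,0,0,0,0,0.9],[0,-0.05,0,0,0,0,0.9],[0,-0.05,0,0,0,0,0.9]]]' 115
python3 - <<'E'
from h import *
p,r,s=pose();print(p,r.as_quat());M=r.as_matrix();print(np.degrees(np.arcsin(M[2,0])),np.arctan2(M[1,0],M[0,0]))
e=np.array([np.cos(.606),np.sin(.606)]);print("g",(p[:2]-[544,-173.5])@e)
# way up
print(delta(p+[0,0,200],tool(.606,np.radians(-18)),p,r));print(delta([600,20,250],tool(.55,np.radians(0)),p,r))
E
```

```text
time: 10.75
tool_pos: [579.4, -148.2, 7.0]
orientation: [0.047, 0.943, 0.295, -0.149]
contact_force: [-1.0, 1.8, 8.6]
opening: 0.276
finger_force: 114.2
[ 579.37387774 -148.19747337    7.00406131] [ 0.94272775  0.2948406  -0.14883579  0.04670457]
-17.94862345463179 0.6061812865118734
g 43.486876539751265
[-6.16, 0.01, -19.03, 0.02, -0.05, 0.01]
[3.24, -12.64, -26.6, 0.52, 17.94, 3.2]
```

```bash
cat >> h.py <<'E'
G,D,DP=42,6,17.95
OH=np.array([557.1,188.8,0])
def tcp(F,deg,dy=0,g=G,d=D,yaw=.446):
    t=np.radians(deg);x=F[0]+(87+g)*np.cos(t)+d*np.sin(t);z=F[1]+(87+g)*np.sin(t)-d*np.cos(t)
    return OH+R.from_euler('z',yaw).apply([x,dy,z]),tool(yaw,np.radians(deg-DP))
def show(p,r,g=G,d=D,yaw=.446):
    M=(r*R.from_euler('y',DP,degrees=True)).as_matrix();o=p-g*M[:,0]-d*M[:,2];A=R.from_euler('z',-yaw)
    print("foot",A.apply(o-87*M[:,0]-OH).round(1),"org",A.apply(o-OH).round(1),"rod pitch",np.degrees(np.arcsin(M[2,0])).round(2),"yaw",(np.arctan2(M[1,0],M[0,0])-yaw).round(3))
def go(F,deg,dy=0):
    p,r,s=pose();show(p,r);P,Q=tcp(F,deg,dy);print(F,deg,P.round(0),delta(P,Q,p,r))
E
python3 -m jog '[[[-1,0,-3,0,0,0,0.9],[-2.2,0,-6.7,0,0,0,0.9],[-3.5,0,-10.5,0,0,0,0.9],[-4.7,0,-14.5,0,0,0,0.9],[-5.5,0,-18,0,0,0,0.9],[-5,-2,-21,0,3,0.6,0.9],[-3,-5,-23,0.2,8,1.5,0.9],[-1,-8,-25,0.3,12,2.2,0.9],[1,-10.5,-26.6,0.4,15,2.8,0.9],[3.2,-12.6,-26.6,0.5,17.9,3.2,0.9],[3.2,-12.6,-26.6,0.5,17.9,3.2,0.9],[3.2,-12.6,-26.6,0.5,17.9,3.2,0.9]]]'
python3 - <<'E'
from h import *
p,r,s=pose();print(np.round(s["q"],3))
go((-5,130),40)
E
```

```text
time: 11.75
tool_pos: [599.5, 20.7, 249.4]
orientation: [-0.0, 0.962, 0.272, -0.001]
contact_force: [-0.5, -0.2, -3.3]
opening: 0.276
finger_force: 114.4
[-0.426  0.849  0.799  1.369 -0.62   1.182 -0.583]
foot [-158.2 -183.   215.5] org [ -75.9 -174.3  242.2] rod pitch 17.88 yaw 0.105
(-5, 130) 40 [645. 231. 208.] [14.92, -15.5, 4.1, -1.2, 22.11, 5.97]
```

```bash
python3 -m jog '[[[2.5,-2.6,0,-0.2,5,1,0.9],[5,-5.2,0,-0.4,10,2,0.9],[7.5,-7.8,0,-0.6,15,3,0.9],[10,-10.4,1,-0.9,19,4,0.9],[12.5,-13,2,-1.1,22,5,0.9],[14.9,-15.5,4.1,-1.2,22.1,6,0.9],[14.9,-15.5,4.1,-1.2,22.1,6,0.9],[14.9,-15.5,4.1,-1.2,22.1,6,0.9],[14.9,-15.5,4.1,-1.2,22.1,6,0.9],[14.9,-15.5,4.1,-1.2,22.1,6,0.9]]]'
python3 - <<'E'
from h import *
for n in("top","scene"):
    c=bot.capture(n);np.save(n+"4.npy",c,allow_pickle=True)
p,r,s=pose();print(np.round(s["q"],3))
go((-18,99),40);go((-82,45),40)
M=(r*R.from_euler('y',DP,degrees=True)).as_matrix();o=p-G*M[:,0]-D*M[:,2]
print("foot",proj(c,[o-87*M[:,0],o-19*M[:,0],o+90*M[:,0]-13*M[:,2]]).round(1).tolist())
crop(c,310,130,100,130,4.6,"s4",1.8)
E
```

```text
time: 12.58
tool_pos: [646.3, 227.6, 208.9]
orientation: [-0.041, 0.958, 0.215, 0.187]
contact_force: [-0.0, 0.5, -2.5]
opening: 0.278
finger_force: 114.7
[-0.695  0.852  0.681  1.577 -1.     0.66  -0.667]
foot [ -5.2  -2.7 130.6] org [ 61.4  -2.9 186.6] rod pitch 40.04 yaw -0.003
(-18, 99) 40 [633. 225. 177.] [-2.37, -0.3, 2.46, 0.14, -0.04, -0.18]
foot [ -5.2  -2.7 130.6] org [ 61.4  -2.9 186.6] rod pitch 40.04 yaw -0.003
(-82, 45) 40 [576. 198. 123.] [-10.33, -0.28, 5.05, 0.14, -0.04, -0.18]
foot [[352.1, 205.5], [346.5, 203.2], [337.5, 192.2]]
```

View pics/s4.png

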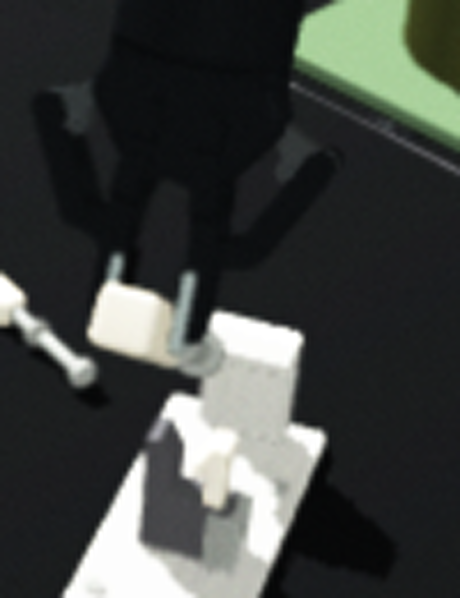

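The scene crop shows the tilted tamper with its foot at (200,352), within about 1.5 px of the prediction. It is just above and in front of the ledge (block at 205-300, 320-430), with the fork below at (200,480). I'll slide the foot under.

```bash
python3 -m jog '[[[-1.2,-0.35,1.2,0.1,0,-0.1,0.9],[-2.4,-0.35,2.5,0.1,0,-0.2,0.9],[-4,-0.35,3,0.1,0,-0.2,0.9],[-5.6,-0.35,3.5,0.1,0,-0.2,0.9],[-7.2,-0.35,4,0.1,0,-0.2,0.9],[-8.8,-0.35,4.55,0.1,0,-0.2,0.9],[-9.6,-0.35,4.8,0.1,0,-0.2,0.9],[-10.3,-0.35,5.05,0.1,0,-0.2,0.9],[-10.3,-0.35,5.05,0.1,0,-0.2,0.9],[-10.3,-0.35,5.05,0.1,0,-0.2,0.9]]]'
python3 - <<'E'
from h import *
c=bot.capture("scene");np.save("scene5.npy",c,allow_pickle=True)
p,r,s=pose();print(np.round(s["q"],3),np.round(s["contact_force"],1));show(p,r)
crop(c,310,150,100,100,5.5,"s5",1.8)
for F,a in [((-83,47),32),((-84,50),26),((-85,52),20),((-86,53),12),((-87,54),5),((-87,54.5),0)]: go(F,a,1)
E
```

```text
time: 13.52
tool_pos: [576.0, 198.8, 123.5]
orientation: [-0.042, 0.957, 0.217, 0.187]
contact_force: [-0.1, 0.2, -3.0]
opening: 0.273
finger_force: 114.8
[-0.466  0.814  0.175  1.921 -1.41   0.157 -0.117] [ 0.7 -0.4 -2.9]
foot [-81.    1.   45.1] org [-14.4   1.1 101.1] rod pitch 40.07 yaw 0.001
foot [-81.    1.   45.1] org [-14.4   1.1 101.1] rod pitch 40.07 yaw 0.001
(-83, 47) 32 [583. 202. 110.] [0.24, 0.01, 1.53, 0.02, -8.07, 0.03]
foot [-81.    1.   45.1] org [-14.4   1.1 101.1] rod pitch 40.07 yaw 0.001
(-84, 50) 26 [588. 205. 101.] [0.36, 0.01, 2.56, 0.02, -14.07, 0.03]
foot [-81.    1.   45.1] org [-14.4   1.1 101.1] rod pitch 40.07 yaw 0.001
(-85, 52) 20 [591. 206.  90.] [0.3, 0.01, 3.69, 0.02, -20.07, 0.02]
foot [-81.    1.   45.1] org [-14.4   1.1 101.1] rod pitch 40.07 yaw 0.001
(-86, 53) 12 [594. 208.  74.] [-0.03, 0.01, 5.34, 0.02, -28.07, 0.02]
foot [-81.    1.   45.1] org [-14.4   1.1 101.1] rod pitch 40.07 yaw 0.001
(-87, 54) 5 [595. 208.  59.] [-0.53, 0.01, 6.72, 0.02, -35.07, 0.02]
foot [-81.    1.   45.1] org [-14.4   1.1 101.1] rod pitch 40.07 yaw 0.001
(-87, 54.5) 0 [595. 208.  48.] [-0.94, 0.01, 7.72, 0.02, -40.07, 0.02]
```

View pics/s5.png

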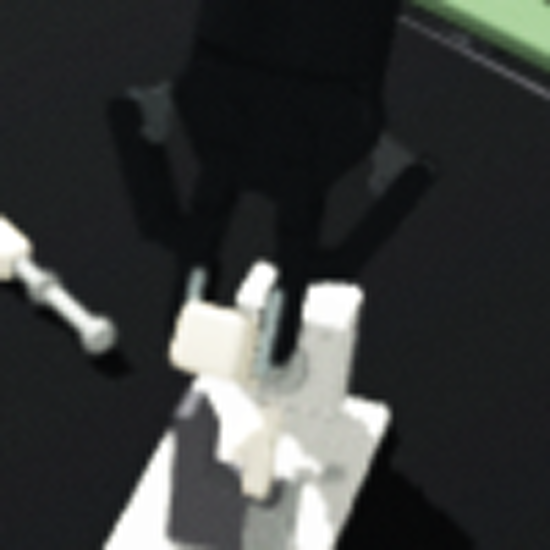

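The foot is under the ledge with no contact force. The handle is at (210,340), with the collar at (283,370) on the ledge side, clear of the fork at (230,460). Starting the swing.

```bash
python3 -m jog '[[[0.1,0,0.7,0,-4,0,0.9],[0.24,0,1.5,0,-8,0,0.9],[0.3,0,2.1,0,-11,0,0.9],[0.36,0,2.6,0,-14,0,0.9],[0.36,0,2.6,0,-14,0,0.9],[0.36,0,2.6,0,-14,0,0.9],[0.36,0,2.6,0,-14,0,0.9]]]'
python3 - <<'E'
from h import *
p,r,s=pose();print(np.round(s["q"],3),np.round(s["contact_force"],1),np.round(s["moment"],2))
for F,a in [((-85,52),20),((-86,53),12),((-87,54),5),((-87,54.5),0),((-87,54),-1)]: go(F,a,1)
E
```

```text
time: 14.15
tool_pos: [587.0, 205.2, 100.6]
orientation: [-0.015, 0.973, 0.221, 0.069]
contact_force: [0.2, -0.2, -3.3]
opening: 0.273
finger_force: 114.8
[-0.691  0.997  0.661  1.625 -0.945  0.71  -0.691] [ 0.2 -0.2 -3.3] [-0.14  0.23 -0.01]
foot [-84.5   1.7  49.3] org [-6.3  1.8 87.5] rod pitch 26.08 yaw 0.002
(-85, 52) 20 [591. 206.  90.] [0.28, 0.09, 1.06, 0.04, -6.08, 0.09]
foot [-84.5   1.7  49.3] org [-6.3  1.8 87.5] rod pitch 26.08 yaw 0.002
(-86, 53) 12 [594. 208.  74.] [0.35, 0.09, 2.74, 0.04, -14.08, 0.09]
foot [-84.5   1.7  49.3] org [-6.3  1.8 87.5] rod pitch 26.08 yaw 0.002
(-87, 54) 5 [595. 208.  59.] [0.21, 0.09, 4.2, 0.05, -21.08, 0.08]
foot [-84.5   1.7  49.3] org [-6.3  1.8 87.5] rod pitch 26.08 yaw 0.002
(-87, 54.5) 0 [595. 208.  48.] [0.05, 0.09, 5.27, 0.05, -26.08, 0.08]
foot [-84.5   1.7  49.3] org [-6.3  1.8 87.5] rod pitch 26.08 yaw 0.002
(-87, 54) -1 [594. 208.  46.] [-0.0, 0.09, 5.54, 0.05, -27.08, 0.08]
```

```bash
python3 -m jog '[[[0.14,0.06,0.5,0,-3,0,0.9],[0.28,0.07,1.05,0,-6,0.1,0.9],[0.3,0.07,1.5,0,-8,0.1,0.9],[0.32,0.07,1.9,0,-10,0.1,0.9],[0.32,0.07,1.9,0,-10,0.1,0.9]]]'
python3 - <<'E'
from h import *
p,r,s=pose();print(np.round(s["contact_force"],1),np.round(s["moment"],2))
for F,a in [((-86,53),12),((-87,54),5),((-87,54.5),0)]: go(F,a,1)
E
```

```text
time: 14.57
tool_pos: [593.4, 206.4, 81.9]
orientation: [0.004, 0.975, 0.221, -0.017]
contact_force: [0.1, -2.8, -3.1]
opening: 0.274
finger_force: 115.0
[ 0.1 -2.8 -3.1] [-0.43 -0.42  0.11]
foot [-85.3   0.3  52.2] org [-1.7  0.3 76.1] rod pitch 16.0 yaw -0.001
(-86, 53) 12 [594. 208.  74.] [0.14, -0.08, 0.79, 0.05, -4.0, -0.05]
foot [-85.3   0.3  52.2] org [-1.7  0.3 76.1] rod pitch 16.0 yaw -0.001
(-87, 54) 5 [595. 208.  59.] [0.25, -0.08, 2.26, 0.04, -11.0, -0.05]
foot [-85.3   0.3  52.2] org [-1.7  0.3 76.1] rod pitch 16.0 yaw -0.001
(-87, 54.5) 0 [595. 208.  48.] [0.28, -0.08, 3.34, 0.04, -16.0, -0.05]
```

```bash
python3 -m jog '[[[0.07,0,0.4,0,-2,0,0.9],[0.14,0,0.8,0,-4,0,0.9],[0.18,0,1.2,0,-6,0,0.9],[0.22,0,1.6,0,-8,0,0.9],[0.22,0,1.6,0,-8,0,0.9]]]'
python3 - <<'E'
from h import *
p,r,s=pose();print(np.round(s["contact_force"],1),np.round(s["moment"],2))
for F,a in [((-87,54),5),((-87,54.5),0),((-87,53.5),-1)]: go(F,a,1)
E
```

```text
time: 14.98
tool_pos: [594.2, 208.5, 65.9]
orientation: [0.018, 0.972, 0.22, -0.085]
contact_force: [-1.1, 4.4, -4.3]
opening: 0.273
finger_force: 114.6
[-1.1  4.4 -4.3] [ 1.2  -0.1  -0.42]
foot [-86.6   1.9  53.9] org [-0.5  1.8 66. ] rod pitch 8.02 yaw -0.001
(-87, 54) 5 [595. 208.  59.] [0.12, 0.08, 0.66, -0.14, -3.02, -0.01]
foot [-86.6   1.9  53.9] org [-0.5  1.8 66. ] rod pitch 8.02 yaw -0.001
(-87, 54.5) 0 [595. 208.  48.] [0.31, 0.08, 1.72, -0.14, -8.02, -0.0]
foot [-86.6   1.9  53.9] org [-0.5  1.8 66. ] rod pitch 8.02 yaw -0.001
(-87, 53.5) -1 [594. 208.  45.] [0.35, 0.08, 2.04, -0.14, -9.02, -0.0]
```

```bash
python3 -m jog '[[[0.1,0,0.5,0,-2.5,0,0.9],[0.2,0,1,0,-5,0,0.9],[0.3,0,1.7,0,-8,0,0.9],[0.3,0,1.7,0,-8,0,0.9],[0.3,0,1.7,0,-8,0,0.9]]]'
python3 - <<'E'
from h import *
p,r,s=pose();print(np.round(s["contact_force"],1),np.round(s["moment"],2));go((-87,54),-1,1)
E
```

```text
time: 15.4
tool_pos: [593.8, 208.4, 48.8]
orientation: [0.033, 0.963, 0.218, -0.152]
contact_force: [-6.4, 3.1, 1.9]
opening: 0.277
finger_force: 115.6
[-6.4  3.1  1.9] [ 0.69  1.28 -0.59]
foot [-87.5   1.9  54.6] org [-0.5  1.8 54.8] rod pitch 0.07 yaw -0.001
(-87, 54) -1 [594. 208.  46.] [0.13, 0.08, 0.28, -0.18, -1.07, 0.0]
```

```bash
python3 -m jog '[[[0.05,0,0.15,0,-0.6,0,0.9],[0.13,0,0.3,0,-1.1,0,0.9],[0.13,0,0.3,0,-1.1,0,0.9],[0.13,0,0.3,0,-1.1,0,0.9]]]'
python3 - <<'E'
from h import *
p,r,s=pose();print(np.round(s["contact_force"],1),np.round(s["moment"],2));show(p,r)
c=bot.capture("scene");crop(c,320,190,90,90,6,"s6",1.8)
E
```

```text
time: 15.73
tool_pos: [594.1, 208.4, 47.5]
orientation: [0.035, 0.962, 0.218, -0.161]
contact_force: [-10.3, 2.9, 22.7]
opening: 0.276
finger_force: 118.0
[-10.3   2.9  22.7] [-0.21  3.72 -0.74]
foot [-87.    1.9  55.7] org [-0.1  1.8 54.2] rod pitch -0.98 yaw -0.001
```

View pics/s6.png

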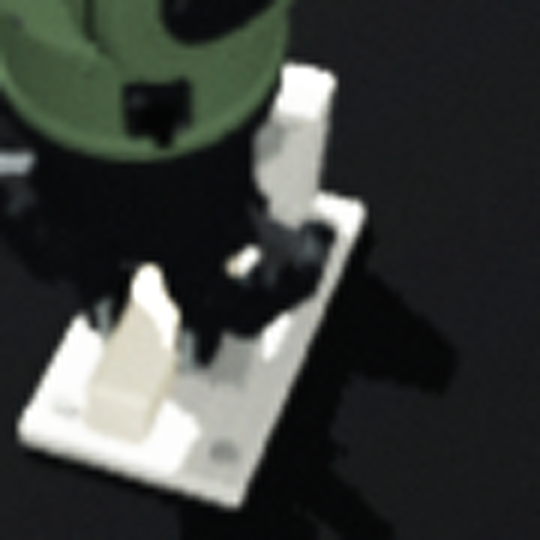

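The crop shows the handle lying low over the plate at (130,360) with the fingers either side, and the clip hidden by the gripper. The force rose stiffly to about 26 N within 1.3 mm, so the rod is on the slot floor. Ease off, release, retreat.

```bash
python3 -m jog '[[[-0.1,0,-0.2,0,0.8,0,0.9],[-0.1,0,-0.2,0,0.8,0,0.7],[-0.1,0,-0.2,0,0.8,0,0.4],[-0.1,0,-0.2,0,0.8,0,0.2],[-0.1,0,-0.2,0,0.8,0,0],[-0.1,0,-0.2,0,0.8,0,0],[-0.1,0,-0.2,0,0.8,0,0]]]' 30; python3 -m jog '[[[0,0,-1,0,0,0,0],[0,0,-2.5,0,0,0,0],[0,0,-5,0,0,0,0],[0,0,-8,0,0,0,0],[0,3,-11,0,0,0,0],[0,7,-14,0,0,0,0],[0,11,-17,0,0,0,0],[0,15,-18,0,0,0,0],[0,19,-18,0,0,0,0],[0,23,-18,0,0,0,0],[0,26,-18,0,0,0,0],[0,26,-18,0,0,0,0]]]'
python3 - <<'E'
from h import *
o=[]
c=bot.capture("scene");crop(c,320,190,90,90,6,"s7",1.8)
d=bot.capture("top");crop(d,165,190,80,100,5,"t7",3)
a=np.zeros((540,800,3),np.uint8);a[:540,:398]=cv2.imread("pics/s7.png")[:,40:438];t=cv2.imread("pics/t7.png");a[:500,400:800]=t;cv2.imwrite("pics/f7.png",a)
E
```

```text
time: 16.37
tool_pos: [594.3, 207.8, 47.5]
orientation: [0.035, 0.963, 0.218, -0.154]
contact_force: [-0.2, 0.3, 0.1]
opening: 0.983
finger_force: 0.0
time: 17.37
tool_pos: [707.5, 4.7, 206.0]
orientation: [0.038, 0.965, 0.218, -0.143]
contact_force: [0.4, 0.3, -0.4]
opening: 1.001
finger_force: 0.0
```

View pics/f7.png

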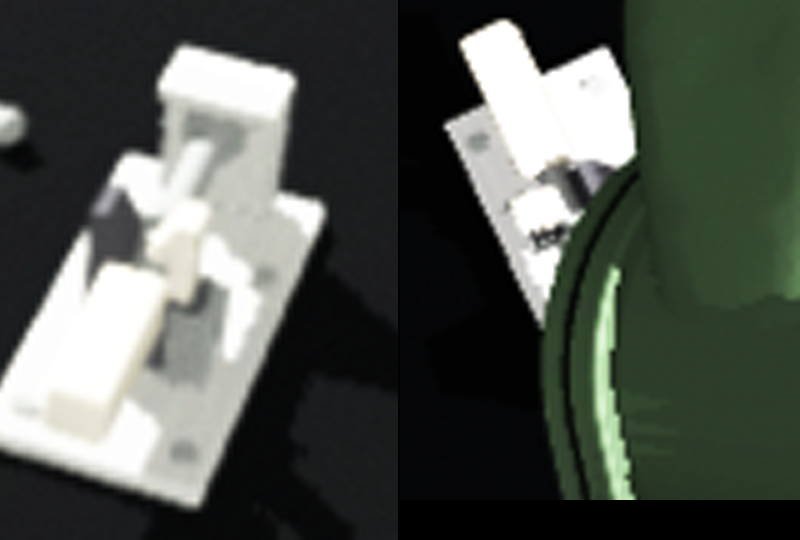

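The scene view shows the handle level at (110,350), the jaw (180,250) upright against the grey prong (115,230), and the rod running under the ledge at (200,160). The top view shows the jaw's nose covering the neck at (545,210), and the robot is clear. Handing in.

```bash
python3 -m jog '[[[0,0,0,0,0,0,0],[0,0,0,0,0,0,0],[0,0,0,0,0,0,0],[0,0,0,0,0,0,0]]]'; python3 -c "
from rig import bot;print(bot.sign_off())"
```

```text
time: 17.8
tool_pos: [707.3, 9.4, 205.6]
orientation: [0.038, 0.964, 0.22, -0.143]
contact_force: [0.7, 1.6, 0.2]
opening: 1.002
finger_force: 0.0
the job is handed in; nothing more can be done
None
```

I handed the job in at 17.8 s with the tamper's foot under the ledge, its neck down in the fork clip with the jaw looking closed over it, and the gripper clear; the sign-off returned no verdict.

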